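Slide in and press shut a candle mould

ROBOT

A 7-joint arm with a two-finger parallel gripper is mounted at the origin on the work surface. World frame = base frame: x ahead of the robot, y to its left, z up, the work surface at z = 0. Lengths are in m, angles in rad, forces in N, time in s.
With the tool pointing down it reaches from about 0.4 to 0.9 m from the base axis. Payload 5.5 kg.
Tool frame: the origin (TCP) lies midway between the tips of the shut fingers; the grasp point (between the pads) lies 19 mm behind it (manip.grip_depth is the distance from the TCP to the grasp point, in m); z points along the fingers, y is the line along which they close (so a half turn about z gives the same grasp; the last joint's range is limited). The gripper opens to 92 mm and grips with 3 to 60 N. Pads are 19 mm wide; open, the fingers measure 130 mm over their backs; the gripper's body (75 mm by 190 mm) begins 47 mm behind the grasp point.
Start: joints at [1.443, 0.501, -0.427, 1.55, 0.221, 1.138, -0.21], TCP at [0.248, -0.601, 0.227] pointing down, gripper open.
Joint ranges: [-2.88, 2.88], [-0.31, 2.03], [-1.54, 1.56], [0.2, 2.42], [-1.41, 4.55], [0.19, 2.02], [-2.57, 2.57]. Speed limits (rad/s): [2.57, 2.57, 3.14, 3.14, 3.14, 3.14, 3.14].

INTERFACE

Orientations are given as a unit quaternion [x, y, z, w].
In Python, from bench import manip, effector, viewer gives the robot as it stands. Calls block until the motion is done:
- manip.move_pose(position, orientation): joint-space move of the TCP to a pose.
- manip.servo_line(position, ori=None, vel=0.15): straight line of the TCP; ori=None keeps the orientation; vel is the mean speed in m/s.
- manip.movej(angles): joint-space move.
- effector.open_jaws() and effector.close(f_grip=None): open the fingers fully, or close them until they stop; f_grip is the grip in N (None keeps the last).
- manip.sleep(seconds).
- manip.solve_ik(position, orientation): joint angles nearest the present ones, or None.
- viewer.get_image(name): name is "scene" or "top"; returns the picture (420x560x3 uint8, red, green, blue); there is no depth.
- viewer.get_calibration(name): a dict with "vfov" (degrees; the focal length in pixels is half the picture's height over the tangent of half this angle, whatever the lens; pixels are square), "cx", "cy" (the principal point, pixels), "dist_coeffs" ([k1, k2, p1, p2, k3] as OpenCV has them; the pictures are not rectified), "eye" and "attitude" of the camera in the world. Camera axes: x right, y down, z forward; pixel columns grow to the right and rows downward; lengths in m; the calibration is good to about 2 mm. A picture is of the moment at which its call begins. get_calibration takes no time and is no camera call.
A pose or a line that the arm cannot do raises manip.PlanningError and nothing moves.
- manip.hand_in(): hands the job in; it is judged then, once.
Readings, each from a call of its own:
- manip.current_clock(): time.
- manip.current_q(): joint angles.
- manip.current_joint_velocities(): joint speeds.
- manip.current_tau(): joint torques, N m.
- manip.current_tool_pos(): TCP position.
- manip.current_tcp_rot(): TCP orientation.
- manip.current_force(): force on the tool from outside, world axes, zero at the start.
- manip.current_wrist_torque(): the same for the moment, N m.
- manip.current_finger_gap(): finger opening in m.
- manip.current_gripper_force(): force on a finger pad.
Only numpy, scipy, OpenCV 4.12 (cv2) and the standard library are available. Lean on these libraries where they do the work, as an engineer would, in place of code of your own. Each camera call takes 0.05 s, during which the arm holds its last target. There are 200 camera calls.

TASK

Slide the lower half of the candle mould along its rail, without lifting it off, right up to the end stop so that the detent holds it there. Then take the upper half, set it onto the lower half's two dowels, press the mould fully shut against its springy seal and finish while still holding it pressed shut (do not let go). Leave the other things on the table alone.

Things in the scene. Friction and masses are not known exactly. Their poses are not given: they have to be found in the camera images.
- cradle: Fixed cradle: grey base plate 270 x 100 x 8 mm, steel rail 28 wide, 12 high along its middle, dark stop across the +x end, 80 wide, its top 40 above the table. Origin: centre of the plate's underside, on the table. x along the rail to the stop, z up. The lower half is fully home with its centre at x = +50 mm (touches the stop at +51.5).
- detent (a point): Detent, at the rail's middle, x = +99.5 mm and z = 14 mm in the cradle: two sprung brass rollers in the rail's sides. They resist the lower half over the last 15 mm of its travel (push of about 15 to 25 N with friction), then snap into its notches when it is home. Axes as the cradle's.
- lower_mid (a point): Centre of the lower mould half: aluminium block 120 long (x), 66 wide (y), 38 mm high, 0.6 kg, loose, astride the rail with 2 mm play each side, underside 8 mm above the table. The point is 19 mm above its underside, 19 below its top face; x along the rail to the stop, z up. Can be gripped over its 66 mm width; sides free down to the base plate.
- lower_face (a point): Centre of the lower half's top face (19 mm above its centre, same axes), which has a groove along x and two upright steel dowels at (x, y) = (+46, +20) and (-46, -20) mm, 10 mm in diameter, 22 mm high, the top 6 mm tapered.
- seal (a joint): Black seal strips along both long edges of the lower half's top face, sprung, moving together: 0 = standing 6 mm above the face, 0.006 m = pressed flush. They begin to yield at 5.5 N and are flush at 8.5 N.
- upper_grip (a point): Grip point of the loose upper mould half, 0.35 kg: aluminium plate 120 (x) x 66 (y) x 24 mm on the table, 12 mm through holes at (x, y) = (+46, +20), (-46, -20) mm, wooden bar on top 70 (x) x 16 (y) x 32 high. The point is above the plate's centre, in the bar, 44 mm above the plate's underside, 12 below the bar's top; z up.
- upper_under (a point): Centre of the upper half's flat underside, 44 mm below its grip point, same axes. Mould fully shut: it meets the lower half's top face. Resting on the seal: 6 mm above it. Its weight alone does not close it: press down with 15 to 25 N (dowels rub a little).
- mug: Bystander: black mug, 80 mm across, 95 mm high; origin at the centre of its underside.
- candlestick: Bystander: brass candlestick with a white candle, foot 90 mm across, 180 mm high; origin at the centre of its underside.
- jar: Bystander: closed amber glass jar, 68 mm across, 90 mm high; origin at the centre of its underside.
Things that resemble listed ones, but are neither listed nor needed, are in the scene too. Leave any red look-alike of the part that bears upper_grip alone.

How it is judged:
On the way:
1. the lower half is slid home at the stop, held by the detent, the upper half not yet on it (x of lower_mid in the frame of cradle between 0.046 and 0.054 m and z of lower_mid in the frame of cradle below 0.031 m and angle between the x axis of lower_mid and the x axis of cradle, either way round below 0.06 rad and distance between lower_mid and upper_grip above 0.085 m), for 0.2 s.
At the end, for the whole second after the job is handed in: The lower half is home on the rail (within 4 mm of the detent position, seated on the rail), the upper half sits on both dowels (within 4 mm and 0.06 rad), shut to within 1.8 mm with at least 7 N between the halves, at rest, and the robot is still holding or pressing it (x of lower_mid in the frame of cradle between 0.046 and 0.054 m and z of lower_mid in the frame of cradle below 0.031 m and angle between the x axis of lower_mid and the x axis of cradle, either way round below 0.06 rad and z of upper_grip in the frame of lower_mid between 0.06 and 0.0648 m and x of upper_grip in the frame of lower_mid between -0.004 and 0.004 m and y of upper_grip in the frame of lower_mid between -0.004 and 0.004 m and angle between the x axis of upper_grip and the x axis of lower_mid, either way round below 0.06 rad and angle between the z axis of upper_grip and the z axis of lower_mid, either way round below 0.04 rad and contact force between upper and lower above 7 N and contact force between any of the fingers, the arm and upper above 3 N and linear speed of upper below 0.02 m/s); the arm keeps its last pose, push and grip.
It fails at once if the lower half is lifted off its rail (z of lower_mid in the frame of cradle above 0.039 m).
It fails at once if the mug is disturbed (distance of mug from where it was at the start of the episode above 0.03 m or angle between mug's own z axis and vertical above 0.4 rad).
It fails at once if the candlestick is disturbed (distance of candlestick from where it was at the start of the episode above 0.03 m or angle between candlestick's own z axis and vertical above 0.4 rad).
It fails at once if the jar is disturbed (distance of jar from where it was at the start of the episode above 0.03 m or angle between jar's own z axis and vertical above 0.4 rad).
It also fails if it takes over 58 s, if anything falls off the work surface, if the arm or the gripper's body presses on something with over 40 N, if the wrist force passes 120 N, or if a joint passes its speed limit or range.

## Working session

There is one attempt and no reset: what is moved stays moved. The work goes in short steps, each a Python script; the robot and the scene stay as the last script left them, time stands still between calls to the robot, and variables do not carry over. Pictures are saved under pics/ and viewed, at most 10 in all, crops included, and the job is handed in when it is done.

```bash
mkdir -p pics; ls
python3 - <<'E'
from bench import manip, effector, viewer
import cv2
for n in("scene","top"):
    im=viewer.get_image(n); cv2.imwrite(f"pics/{n}0.png",im[:,:,::-1]); print(n,viewer.get_calibration(n))
print(manip.current_tool_pos(),manip.current_tcp_rot(),manip.current_clock(),manip.grip_depth)
E
```

```text
pics
scene {'vfov': 57.11056874538088, 'cx': 272.4092503076001, 'cy': 206.66187955675423, 'dist_coeffs': array([-0.0171334,  0.       ,  0.       ,  0.       ,  0.       ]), 'eye': array([0.98635241, 0.40385555, 0.75337057]), 'attitude': array([ 0.37886341,  0.85356195, -0.32968165, -0.13858035])}
top {'vfov': 48.69893180821106, 'cx': 275.8533456931004, 'cy': 209.2098852421852, 'dist_coeffs': array([-0.0826238,  0.       ,  0.       ,  0.       ,  0.       ]), 'eye': array([ 0.45810974, -0.0127216 ,  1.28828036]), 'attitude': array([ 0.71502988, -0.69818079,  0.02614606, -0.02433599])}
[ 0.24729662 -0.60042845  0.22575427] [ 9.80968537e-01  1.94164655e-01 -1.55278922e-04 -8.89622060e-04] 0.1 0.0188
```

View pics/scene0.png

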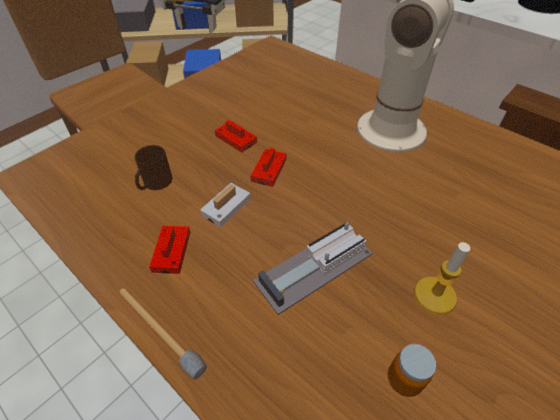

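View pics/top0.png

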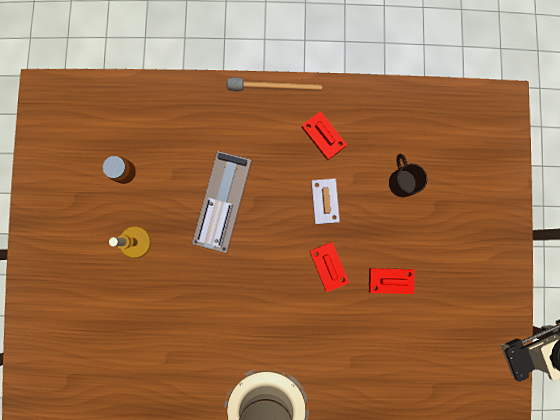

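The scene shows the grey plate with the wooden bar at top-view (326,201), three red look-alikes at (324,136), (328,267) and (392,281), and the cradle at (222,203) with its stop at the (234,158) end. The grey plate with the wooden bar fits the description of the upper half. I'll confirm it in one enlarged crop.

Run:
```python
import cv2,numpy as np
t=cv2.imread("pics/top0.png")
a=cv2.resize(t[145:260,185:255],None,fx=5,fy=5,interpolation=cv2.INTER_CUBIC)
b=cv2.resize(t[145:260,295:355],None,fx=5,fy=5,interpolation=cv2.INTER_CUBIC)
cv2.imwrite("pics/crop_top.png",np.hstack([a,b]))
s=cv2.imread("pics/scene0.png")
cv2.imwrite("pics/crop_scene.png",cv2.resize(s[175:310,195:380],None,fx=4.3,fy=4.3,interpolation=cv2.INTER_CUBIC))
```

```text
(no output)
```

View pics/crop_top.png

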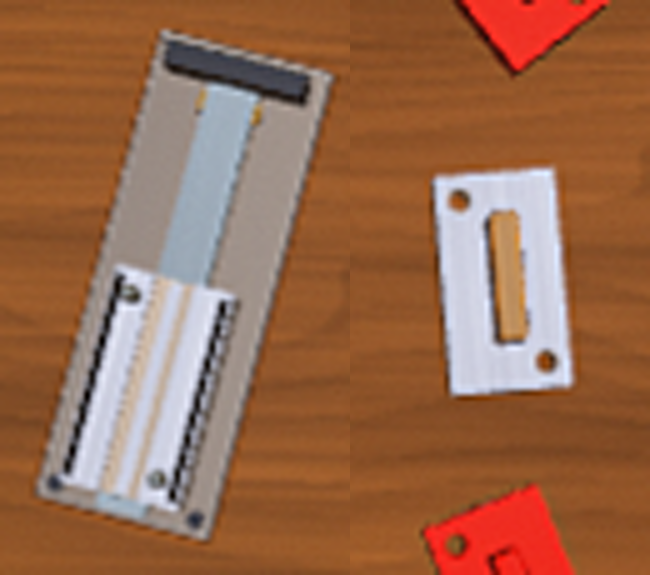

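View pics/crop_scene.png

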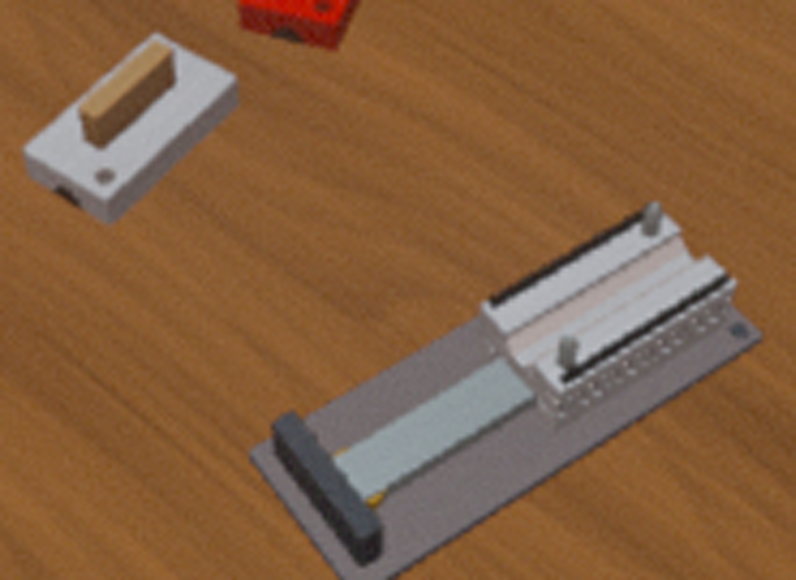

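The crop confirms it: the grey plate with the wooden bar (326,201) is the upper half. The lower half sits at the far end of the rail from the stop, with dowels at about (211,203) and (216,240). The holes and dowels share the same diagonal. Next is a silhouette fit of the poses in both cameras.

```bash
cat > util.py <<'E'
import cv2,numpy as np
from scipy.spatial.transform import Rotation as R
from scipy.optimize import minimize
from bench import manip, effector, viewer
def proj(name,P):
    c=viewer.get_calibration(name); f=210/np.tan(np.radians(c["vfov"])/2)
    K=np.array([[f,0,c["cx"]],[0,f,c["cy"]],[0,0,1]])
    Rm=R.from_quat(c["attitude"]).inv()
    return cv2.projectPoints(np.asarray(P,float).reshape(-1,3),Rm.as_rotvec(),-Rm.apply(c["eye"]),K,c["dist_coeffs"])[0].reshape(-1,2)
def world(p,L):
    c,s=np.cos(p[2]),np.sin(p[2]); L=np.atleast_2d(L)
    return np.c_[p[0]+c*L[:,0]-s*L[:,1],p[1]+s*L[:,0]+c*L[:,1],L[:,2]]
def box(x0,x1,y0,y1,z0,z1): return np.array([[x,y,z] for x in(x0,x1) for y in(y0,y1) for z in(z0,z1)])
S=4
def render(name,p,boxes,roi):
    x0,y0,x1,y1=roi; m=np.zeros(((y1-y0)*S,(x1-x0)*S),np.uint8)
    for b in boxes:
        q=(proj(name,world(p,b))-[x0-.5,y0-.5])*S-.5
        cv2.fillConvexPoly(m,cv2.convexHull(np.round(q*16).astype(np.int32)),255,cv2.LINE_AA,4)
    return cv2.resize(m,(x1-x0,y1-y0),interpolation=cv2.INTER_AREA)/255.
def grey(im,roi):   # soft mask of unsaturated pixels, holes filled
    x0,y0,x1,y1=roi; a=im[y0:y1,x0:x1].astype(float)
    d=a[:,:,0]-a[:,:,2]          # red - blue: wood large
    m=np.clip((55-d)/50,0,1)
    cs,_=cv2.findContours((m>.5).astype(np.uint8),cv2.RETR_EXTERNAL,cv2.CHAIN_APPROX_NONE)
    c=max(cs,key=cv2.contourArea); f=np.zeros(m.shape,np.uint8); cv2.drawContours(f,[c],-1,1,-1)
    inner=cv2.erode(f,np.ones((3,3))); near=cv2.dilate(f,np.ones((3,3)))
    return np.where(inner>0,1,m*near)
def fit(name,im,p0,boxes,roi):
    m=grey(im,roi)
    g=lambda p:np.abs(render(name,p,boxes,roi)-m).sum()
    sim=np.array([p0]+[np.array(p0)+d for d in np.diag([.01,.01,.08])])
    r=minimize(g,p0,method="Nelder-Mead",options=dict(initial_simplex=sim,xatol=1e-5,fatol=1e-3,maxiter=400))
    r=minimize(g,r.x,method="Nelder-Mead",options=dict(initial_simplex=r.x+np.vstack([np.zeros(3),np.diag([.004,.004,.03])]),xatol=1e-5,fatol=1e-3,maxiter=400))
    return r.x,r.fun,m.sum()
def unproj(name,uv,z):
    from scipy.optimize import fsolve
    return fsolve(lambda q:proj(name,[[q[0],q[1],z]])[0]-uv,[.55,0])
def lower(s): return [box(s-.06,s+.06,-.033,.033,.008,.046)]
CR=[box(-.135,.135,-.05,.05,0,.008),box(.1115,.1235,-.04,.04,0,.04)]
UP=[box(-.06,.06,-.033,.033,0,.024)]
E
python3 - <<'E'
from util import *
im={n:cv2.imread(f"pics/{n}0.png")[:,:,::-1] for n in("top","scene")}
pc=np.r_[unproj("top",[222,202],.008),0]; a,b=unproj("top",[234,158],.04),unproj("top",[209,250],.03)
pc[2]=np.arctan2(*(a-b)[::-1]); pu=np.r_[unproj("top",[326,201],.024),0.05]
print(pc,pu)
# slide by front dowel/back dowel, top cam
d=lambda n,c,o,k:unproj(n,(np.array(c)+.5)/k-.5+o,.068)
for n,o,k,f,bk in(("top",(185,145),5,(133,291),(157,478)),("scene",(195,175),4.3,(569,340),(653,206))):
    print(n,"dowels",d(n,f,o,k),d(n,bk,o,k))
s=-.06
U2=UP+[box(-.035,.035,-.008,.008,.024,.056)]
for n,rc,ru in(("top",(180,140,262,265),(295,165,355,240)),("scene",(245,215,385,315),(192,175,262,232))):
    x=fit(n,im[n],pc,CR+(lower(s)),rc); y=fit(n,im[n],pu,UP,ru)
    print(n,"cradle",x,"upper",y)
E
```

```text
[ 0.56616928  0.13476004 -0.2383072 ] [ 0.57440202 -0.15165069  0.05      ]
top dowels [0.5583073  0.15636593] [0.46005103 0.14046563]
scene dowels [0.56060849 0.16118227] [0.46132381 0.14213958]
top cradle (array([ 0.56997644,  0.13627133, -0.23146319]), np.float64(206.03843137254904), np.float64(3350.96)) upper (array([ 0.57492421, -0.14978568,  0.10265815]), np.float64(34.19725490196078), np.float64(1079.9))
scene cradle (array([ 0.56791841,  0.13598658, -0.232448  ]), np.float64(189.05882352941177), np.float64(4661.039999999999)) upper (array([ 0.57481527, -0.15052416,  0.1130321 ]), np.float64(335.4172549019608), np.float64(868.12))
```

Run:
```python
from util import *
im={n:cv2.imread(f"pics/{n}0.png")[:,:,::-1] for n in("top","scene")}
for n,pts in(("top",dict(plate=(228,205),wood=(280,200),upper=(320,185))),("scene",dict(plate=(262,285),plate2=(310,285),wood=(270,240),upper=(215,210),upside=(235,207)))):
    for k,(x,y) in pts.items(): print(n,k,im[n][y-2:y+3,x-2:x+3].reshape(-1,3).mean(0).round())
pc=[.569,.1361,-.232]; pu=[.5749,-.1501,.1027]
out=[]
def ov(n,roi,k,items):
    x0,y0,x1,y1=roi; a=cv2.resize(im[n][y0:y1,x0:x1][:,:,::-1],None,fx=k,fy=k,interpolation=cv2.INTER_CUBIC)
    for p,bs in items:
        for b in bs:
            q=((proj(n,world(p,b))-[x0,y0]+.5)*k-.5)
            for i in range(8):
                for j in(1,2,4):
                    if not i&j: cv2.line(a,*[tuple(int(v) for v in np.round(q[t]*16)) for t in(i,i|j)],(0,255,0),1,cv2.LINE_AA,4)
    return a
U2=UP+[box(-.035,.035,-.008,.008,.024,.056)]+[box(sx*.046-.005,sx*.046+.005,sx*.02-.005,sx*.02+.005,.024,.024) for sx in(1,-1)]
D=[box(-.061+sx*.046-.005,-.061+sx*.046+.005,sx*.02-.005,sx*.02+.005,.046,.068) for sx in(1,-1)]
it=[(pc,CR+lower(-.061)+D),(pu,U2)]
t=np.hstack([ov("top",(185,147,255,257),5,it),ov("top",(300,147,354,257),5,it)])
s=ov("scene",(195,175,380,312),4.3,it)
cv2.imwrite("pics/ov_t.png",t);cv2.imwrite("pics/ov_s.png",s)
```

```text
top plate [174. 176. 188.]
top wood [142.  83.  40.]
top upper [192. 191. 203.]
scene plate [82. 74. 75.]
scene plate2 [116. 108. 110.]
scene wood [130.  86.  48.]
scene upper [166. 164. 166.]
scene upside [130. 124. 124.]
```

View pics/ov_t.png

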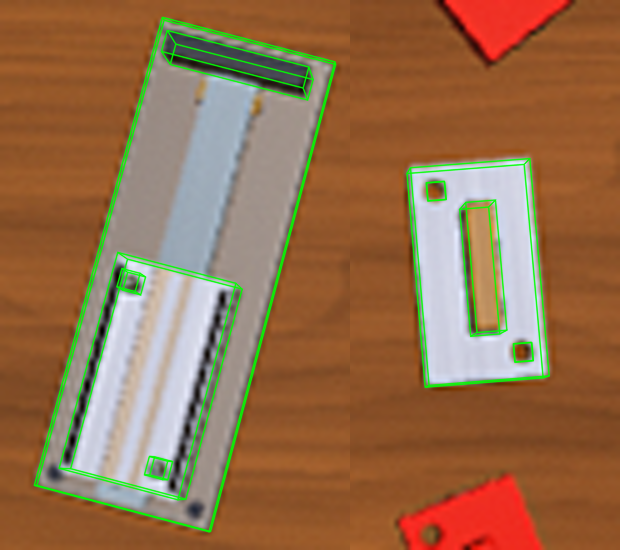

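View pics/ov_s.png

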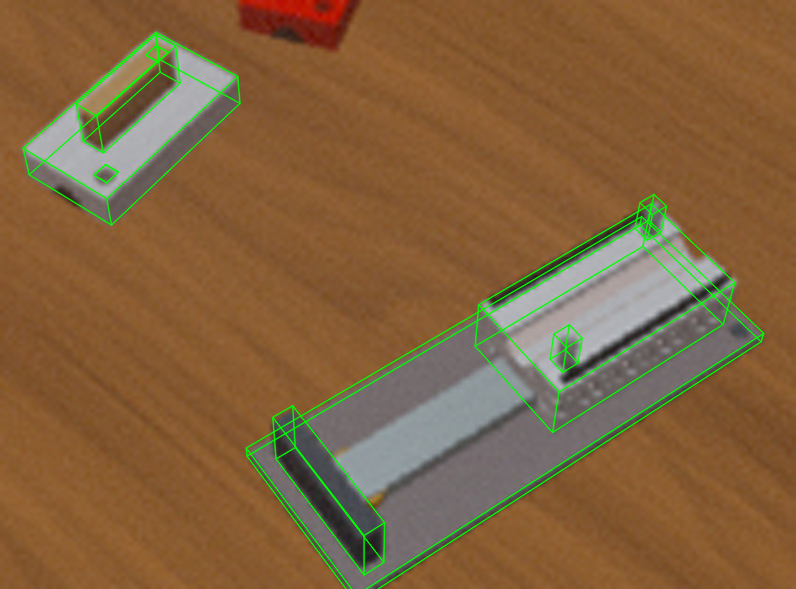

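The overlays agree with the pictures in both cameras to about a pixel: cradle (0.569, 0.136, yaw −0.232) and upper half (0.575, −0.150, yaw 0.103). Now I'll grip the lower half and slide it.

```bash
cat >> util.py <<'E'
PC=np.array([.569,.1361,-.232]); PU=np.array([.5749,-.1501,.1027])
def quat(yaw): return (R.from_euler('z',yaw)*R.from_euler('x',np.pi)).as_quat()
def C(x,y,z): return world(PC,[x,y,z])[0]
def loc(p):
    c,s=np.cos(PC[2]),np.sin(PC[2]); d=np.asarray(p)[:2]-PC[:2]; return np.array([c*d[0]+s*d[1],-s*d[0]+c*d[1]])*1e3
def st(t=""):
    p=manip.current_tool_pos(); c,s=np.cos(PC[2]),np.sin(PC[2]); F=manip.current_force()
    q=R.from_quat(manip.current_tcp_rot())*R.from_euler('x',-np.pi)
    print(t,"t%.1f"%manip.current_clock(),"loc",loc(p).round(1),"z%.1f"%(p[2]*1e3),"yaw%.4f"%q.as_euler('zyx')[0],"Floc",np.array([c*F[0]+s*F[1],-s*F[0]+c*F[1],F[2]]).round(1),"gap%.1f"%(manip.current_finger_gap()*1e3),"gf%.1f"%manip.current_gripper_force())
E
python3 - <<'E'
from util import *
q=quat(PC[2])
manip.move_pose(C(-.063,0,.17),q); st("above")
manip.servo_line(C(-.063,0,.02),vel=.12); st("down")
effector.close(20); st("grip20")
effector.close(45); st("grip45")
for x in(-.02,.02): manip.servo_line(C(x,0,.02),vel=.06); st("slide")
E
```

```text
above t2.9 loc [-62.4  -0.8] z169.9 yaw-0.2333 Floc [ 0.1  0.4 -1.1] gap92.0 gf0.0
down t4.3 loc [-62.6   0.3] z20.5 yaw-0.2320 Floc [-0.8  0.6 -0.3] gap91.5 gf0.0
grip20 t4.8 loc [-62.8   0.4] z20.2 yaw-0.2320 Floc [-0.7  0.8  1.6] gap65.9 gf20.0
grip45 t5.1 loc [-62.8   0.4] z20.3 yaw-0.2319 Floc [0.1 2.1 2.6] gap65.7 gf45.0
slide t5.9 loc [-22.9   0.7] z20.2 yaw-0.2303 Floc [-7.2  0.8 10.6] gap65.7 gf45.0
slide t6.7 loc [17.2  0.8] z20.2 yaw-0.2305 Floc [-6.9  1.7 10.8] gap65.6 gf45.0
```

Run:
```python
from util import *
manip.servo_line(C(.036,0,.0205),vel=.06); st()
x=.036
pk=0
while x<.058:
    x+=.002; manip.servo_line(C(x,0,.0205),vel=.03); st("%.3f"%x)
    F=manip.current_force(); f=-(np.cos(PC[2])*F[0]+np.sin(PC[2])*F[1])
    if x>.046 and f>38: break
```

```text
t7.2 loc [35.4  0.1] z20.2 yaw-0.2315 Floc [-2.4  1.   1.7] gap65.6 gf45.0
0.038 t7.4 loc [35.6  0.1] z20.2 yaw-0.2310 Floc [-6.5 -0.4  6.8] gap65.0 gf45.0
0.040 t7.7 loc [36.3  0.2] z20.3 yaw-0.2301 Floc [-9.9 -1.   8.9] gap65.6 gf45.0
0.042 t7.9 loc [37.2  0.5] z20.3 yaw-0.2295 Floc [-13.1  -1.3  12.2] gap65.8 gf45.0
0.044 t8.2 loc [38.2  0.7] z20.3 yaw-0.2292 Floc [-16.4  -1.1  13.9] gap65.5 gf45.0
0.046 t8.4 loc [38.5  0.7] z20.2 yaw-0.2288 Floc [-20.3  -2.9  18.8] gap65.5 gf45.0
0.048 t8.7 loc [39.   0.7] z20.2 yaw-0.2282 Floc [-23.   -2.7  22.2] gap65.3 gf45.0
0.050 t8.9 loc [40.7  0.8] z20.1 yaw-0.2283 Floc [-24.8  -2.4  21.4] gap65.8 gf45.0
0.052 t9.2 loc [47.4  0.8] z20.2 yaw-0.2300 Floc [-7.3  0.6  5.2] gap65.7 gf45.0
0.054 t9.4 loc [50.   0.5] z20.2 yaw-0.2310 Floc [-10.4   0.8   9.1] gap65.8 gf45.0
0.056 t9.7 loc [49.9  0.5] z20.2 yaw-0.2307 Floc [-16.2  -0.8  14.2] gap65.8 gf45.0
0.058 t9.9 loc [50.1  0.5] z20.1 yaw-0.2302 Floc [-20.2  -1.6  18.9] gap65.4 gf45.0
```

Run:
```python
from util import *
manip.servo_line(C(.0495,.0005,.0205),vel=.03); st("relax")
effector.open_jaws(); st("open")
p=manip.current_tool_pos()
manip.servo_line([p[0],p[1],.16],vel=.2); st("up")
manip.move_pose([PU[0],PU[1],.17],quat(PU[2])); st("over upper")
im={}
for n in("top","scene"):
    im[n]=viewer.get_image(n); cv2.imwrite(f"pics/{n}1.png",im[n][:,:,::-1])
n="scene"; roi=(225,200,400,325)
x0,y0,x1,y1=roi;k=4.5
a=cv2.resize(im[n][y0:y1,x0:x1][:,:,::-1],None,fx=k,fy=k,interpolation=cv2.INTER_CUBIC)
s=.05
D=[box(s+e*.046-.005,s+e*.046+.005,e*.02-.005,e*.02+.005,.046,.068) for e in(1,-1)]
for b in CR+lower(s)+D:
    q=((proj(n,world(PC,b))-[x0,y0]+.5)*k-.5)
    for i in range(8):
        for j in(1,2,4):
            if not i&j: cv2.line(a,*[tuple(int(v) for v in np.round(q[t]*16)) for t in(i,i|j)],(0,255,0),1,cv2.LINE_AA,4)
cv2.imwrite("pics/ov_s1.png",a)
```

```text
relax t10.3 loc [49.8  0.4] z20.4 yaw-0.2327 Floc [-0.5  1.4  0.4] gap65.7 gf45.0
open t11.0 loc [49.5  0.5] z20.5 yaw-0.2320 Floc [0.2 0.2 0.4] gap91.9 gf0.0
up t11.8 loc [48.8 -0.2] z158.9 yaw-0.2321 Floc [ 0.8 -1.2 -1.3] gap91.7 gf0.0
over upper t12.9 loc [  71.3 -275.3] z169.5 yaw0.1041 Floc [0.5 0.6 0.7] gap92.0 gf0.0
```

View pics/ov_s1.png

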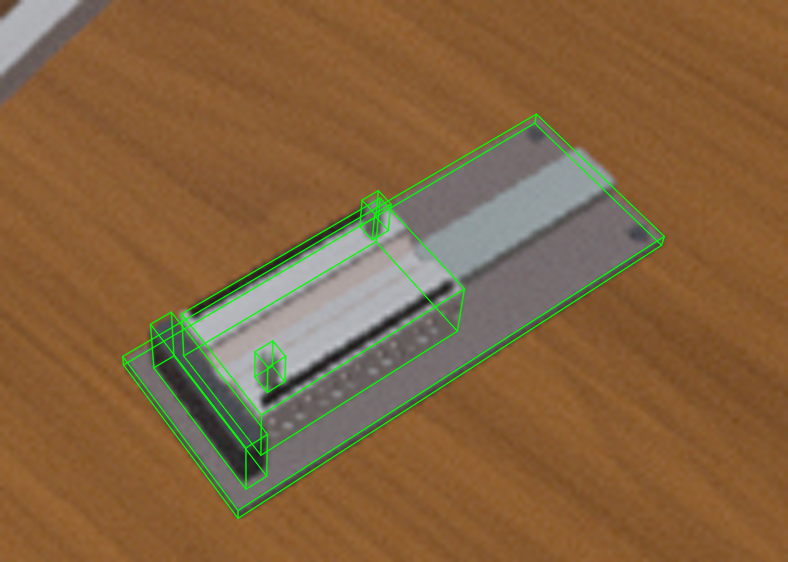

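Picture: the lower half fits the x = +50 mm outline at the stop, with dowels at crop (270,365) and (376,215). That agrees with the snap seen in the force, so it is home. Next, the upper half.

Run:
```python
from util import *
manip.servo_line([PU[0],PU[1],.0265],vel=.12); st("down")
effector.close(15); st("g15"); effector.close(55); st("g55")
p=manip.current_tool_pos(); print("grasp",p)
np.save("zg.npy",[p[2]])
manip.servo_line([PU[0],PU[1],.14],vel=.15); st("lift")
g=C(.05,.0004,p[2]+.085)
manip.move_pose(g,quat(-.231)); st("hover"); manip.sleep(.3); st("hover")
for n in("top","scene"): cv2.imwrite(f"pics/{n}2.png",viewer.get_image(n)[:,:,::-1])
s=cv2.imread("pics/scene2.png")[190:330,220:390]; t=cv2.imread("pics/top2.png")[130:260,180:270]
h=560
cv2.imwrite("pics/hover.png",np.hstack([cv2.resize(s,(480,395)),cv2.resize(t,(273,395))]))
```

```text
down t14.4 loc [  72.3 -277.1] z27.3 yaw0.1027 Floc [ 0.4 -0.5 -0. ] gap91.8 gf0.0
g15 t15.5 loc [  71.5 -276.9] z26.5 yaw0.1029 Floc [-0.6  0.8  0.1] gap15.8 gf15.0
g55 t15.7 loc [  71.5 -276.9] z26.5 yaw0.1029 Floc [ 0.3  0.6 -0.7] gap15.9 gf55.0
grasp [ 0.57487084 -0.14983516  0.02648116]
lift t16.6 loc [  70.6 -277.5] z139.0 yaw0.1025 Floc [-0.8  0.  -4.3] gap15.6 gf55.0
hover t17.7 loc [50.5 -1.8] z110.7 yaw-0.2323 Floc [ 0.7  0.2 -3.6] gap15.4 gf55.0
hover t18.0 loc [50.7 -1.1] z111.6 yaw-0.2332 Floc [ 0.5  0.4 -3.3] gap15.4 gf55.0
```

View pics/hover.png

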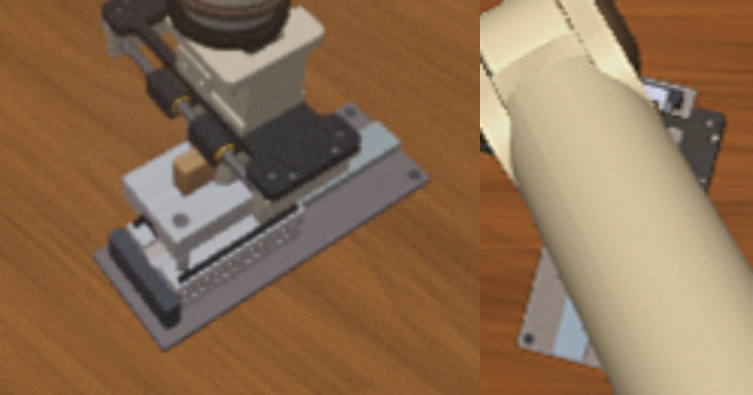

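The view shows the plate held level over the lower half, with its front hole at (180,219) about above the front dowel at (183,265). I'll descend with force checks.

Run:
```python
from util import *
zg=np.load("zg.npy")[0]
u=.076; q=quat(-.231)
manip.servo_line(C(.05,.0004,zg+u),q,vel=.05); manip.sleep(.2); st("start")
while u>.054:
    u-=.002; manip.servo_line(C(.05,.0004,zg+u),q,vel=.03); st("u%.0f"%(u*1e3))
    if manip.current_force()[2]>12: break
```

```text
start t18.7 loc [50.1  0.6] z102.6 yaw-0.2308 Floc [-0.3  0.4 -4. ] gap15.5 gf55.0
u74 t18.9 loc [49.9  0.4] z100.3 yaw-0.2309 Floc [-0.2 -0.6 -3.5] gap16.0 gf55.0
u72 t19.2 loc [49.9  0.3] z98.3 yaw-0.2311 Floc [-0.  -0.2 -2.5] gap15.8 gf55.0
u70 t19.4 loc [49.8  0.3] z96.3 yaw-0.2309 Floc [ 1.   0.1 -3. ] gap15.7 gf55.0
u68 t19.7 loc [49.9  0.3] z94.3 yaw-0.2310 Floc [ 0.6  0.6 -3.1] gap16.2 gf55.0
u66 t19.9 loc [49.9  0.3] z92.3 yaw-0.2310 Floc [-0.2  0.4 -3.3] gap16.1 gf55.0
u64 t20.2 loc [49.9  0.3] z90.3 yaw-0.2309 Floc [ 0.2 -0.1 -4.8] gap15.7 gf55.0
u62 t20.4 loc [49.9  0.3] z88.3 yaw-0.2310 Floc [-0.   0.1 -2.8] gap15.9 gf55.0
u60 t20.7 loc [49.9  0.3] z86.3 yaw-0.2310 Floc [-0.4  0.7 -2.5] gap15.5 gf55.0
u58 t20.9 loc [49.9  0.3] z84.3 yaw-0.2310 Floc [ 1.  -0.3 -3.3] gap15.7 gf55.0
u56 t21.2 loc [49.8  0.3] z82.3 yaw-0.2310 Floc [-0.5  0.  -4. ] gap15.6 gf55.0
u54 t21.4 loc [49.9  0.3] z80.3 yaw-0.2310 Floc [-0.2  0.6 -3.8] gap16.0 gf55.0
```

Both dowels entered freely. Now I'll press it shut.

Run:
```python
from util import *
zg=np.load("zg.npy")[0]
u=.054; q=quat(-.231)
while u>.036:
    u-=.001; manip.servo_line(C(.05,.0003,zg+u),q,vel=.02); st("u%.0f"%(u*1e3))
    if np.mean([manip.current_force()[2] for _ in range(5)])>18: break
manip.sleep(.6); st("held")
```

```text
u53 t21.7 loc [49.9  0.3] z79.4 yaw-0.2310 Floc [-0.4 -0.  -3.9] gap15.8 gf55.0
u52 t21.9 loc [50.1  0.3] z78.5 yaw-0.2310 Floc [-0.7  0.4 -2.3] gap15.8 gf55.0
u51 t22.2 loc [50.1  0.4] z78.0 yaw-0.2310 Floc [-1.  -0.5  2. ] gap16.0 gf55.0
u50 t22.4 loc [50.1  0.4] z76.7 yaw-0.2310 Floc [-1.3  0.8  3.9] gap15.7 gf55.0
u49 t22.7 loc [50.1  0.4] z75.5 yaw-0.2310 Floc [-1.  -0.5  3. ] gap15.6 gf55.0
u48 t22.9 loc [50.1  0.4] z74.5 yaw-0.2309 Floc [-2.1 -0.8  3.6] gap15.9 gf55.0
u47 t23.2 loc [50.1  0.4] z73.6 yaw-0.2310 Floc [-1.1 -2.2  5.4] gap15.6 gf55.0
u46 t23.4 loc [50.1  0.4] z72.6 yaw-0.2310 Floc [-1.4 -1.1  5.3] gap15.5 gf55.0
u45 t23.7 loc [50.1  0.4] z72.5 yaw-0.2310 Floc [-4.4 -2.1 11.1] gap15.6 gf55.0
u44 t23.9 loc [50.1  0.4] z72.4 yaw-0.2310 Floc [-4.8 -4.8 17.9] gap15.5 gf55.0
u43 t24.2 loc [50.2  0.4] z72.4 yaw-0.2311 Floc [-8.5 -5.7 25.1] gap15.6 gf55.0
held t24.8 loc [50.2  0.3] z72.4 yaw-0.2312 Floc [-8.2 -5.9 25.2] gap15.6 gf55.0
```

The plate bottomed at 46 mm underside height, exactly fully shut, with about 25 N held and steady. Handing in.

Run:
```python
from util import *
print(manip.hand_in())
```

```text
the job is handed in; nothing more can be done
None
```

The job is handed in at about 25 s, verdict not shown: the lower half snapped home at the stop and the upper half is on both dowels, pressed fully shut (46 mm underside height) and still held with about 25 N.

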